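# Close the paint pots and show the colour-test plate

### The arm

A 7-joint arm with a two-finger parallel gripper is mounted at the origin on the work surface. World frame = base frame: x ahead of the robot, y to its left, z up, the work surface at z = 0. Lengths are in m, angles in rad, forces in N, time in s.
With the tool pointing down it reaches from about 0.425 to 0.925 m from the base axis. Payload 6.8 kg.
Tool frame: the origin (TCP) lies on the centre line of the jaws, within the pads' length; the fingertips stand 19 mm ahead of it and the grasp point (between the pads) is the TCP; z points along the fingers, y is the line along which they close (so a half turn about z gives the same grasp; the last joint's range is limited). The gripper opens to 85 mm and grips with 20 to 120 N. Pads are 22 mm wide; open, the fingers measure 114 mm over their backs; the gripper's body (76 mm by 85 mm) begins 54 mm behind the grasp point. The pads swing forward as they close: fully open they stand 13 mm farther back than shut.
Start: joints at [-1.349, 0.477, 0.022, 1.555, -0.011, 1.109, -0.083], TCP at [0.219, 0.639, 0.25] pointing down, gripper open.
Joint ranges: [-2.96, 2.96], [-0.34, 2.1], [-1.41, 1.46], [0.24, 2.44], [-1.37, 4.51], [0.17, 1.92], [-2.96, 2.96]. Speed limits (rad/s): [2.39, 2.39, 3.14, 3.14, 3.14, 3.14, 3.14].

### API

Orientations are given as a rotation vector (axis times angle).
In Python, from bench import r gives the robot as it stands. The module is installed in compiled form; this text tells all that it offers.
- The arm moves only by the tool arm_command, never from a script. Its argument "rows" is a list of rows, each an object of numbers: "fingers": the opening, from -1 (shut) to 1 (fully open); "x", "y", "z": the shift along the tool's x, y, z in m; "ax", "ay", "az": the turn, a rotation vector about the tool's x, y, z in degrees. In form: [{"fingers": .., "x": .., "y": .., "z": .., "ax": .., "ay": .., "az": ..}, ...]. A call has 1 to 10 rows; each row shifts and turns the commanded pose from where the row before left it, along the tool's axes as they then stand; what a row does not reach is not made up. A row lasts 1/12 s, in which the tool goes at most 41.7 mm and 7.16 degrees, less where a joint would pass 70% of its speed; a pose out of reach is approached as far as the arm can. A call is refused whole if a number of a shift passes 0.0417 or a number of a turn 7.16, either way. A call with a gripper value outside its range is refused whole. The fingers move at their own pace and stop on an object; "grip_force" is the grip in N (left out, the last holds). Time passes only in rows, so rows that do not move let the fingers close. It gives the time, the measured TCP pose, the force, the opening and the grip force at its end, in the units of the state.
- r.get_obs(): the state, without advancing time (a new reading comes with each control period).
- r.grab_frame(name): name is "side" or "top" or "wrist"; returns a dict with "frame" (480x640x3 uint8, red, green, blue), "depth" (480x640 float32, m along the optical axis (not along the pixel's ray), 0 where there is no reading), "K" (3x3 intrinsics, pixels), "world_from_camera" (4x4, takes a point from camera to world coordinates). Camera axes: x right, y down, z forward; pixel columns grow to the right and rows downward; lengths in m; the calibration is good to about 2 mm. A picture is of the moment at which its call begins.
- r.hand_in(): hands the job in; it is judged then, once.
The state is a dict: "clock": time; "joints": joint angles; "qvel": joint speeds; "tau": joint torques, N m; "tcp_pos": TCP position; "orientation": TCP orientation; "contact_force": force on the tool from outside, world axes, zero at the start; "moment": the same for the moment, N m; "grip_width": finger opening in m; "gripper_force": force on a finger pad.
Only numpy, scipy, OpenCV 4.12 (cv2) and the standard library are available. Lean on these libraries where they do the work, as an engineer would, in place of code of your own. Each camera call takes 0.05 s, during which the arm holds its last target. There are 200 camera calls.

### The job

Finish the colour test: first press both open flip lids of the paint pots down until their catches hold them shut by themselves, leaving the glass test plate in its stand. Then find the plate's frosted end by the notch in its corner, take the plate by its clear part and finish holding its label over the middle of the light pad, at least 12 cm above the bench, with the label side turned up (leaned back 45 degrees or more from upright, like a book on a lectern). Do not set the plate down or let go of it at the end, and leave the bottle, the jar and the brush alone.

Things in the scene. Friction and masses are not known exactly. Their poses are not given: they have to be found in the camera images.
- pots: fixed wooden holder, 85 mm (x) by 150 mm (y) by 35 mm high, with two white pots 52 mm across standing 20 mm out of it at y = +36 mm (orange paint) and y = -36 mm (blue paint). Origin: centre of its underside on the bench; z up; the lids hinge on its +x side.
- lid_a (a joint): orange flip lid on the pot at the holder's +y side, rad: 0 shut, about 1.1 wide open. Level hinge along the holder's y axis, 30 mm from the pot's axis towards +x, 56 mm up; opening lifts the tab at the -x end. Pushed down on its outer face it follows, resisting up to 0.1 N m to about 0.3 rad; then the catch snaps it shut and holds it.
- lid_b (a joint): blue flip lid on the pot at the holder's -y side, rad: 0 shut, about 1.1 wide open. Level hinge along the holder's y axis, 30 mm from the pot's axis towards +x, 56 mm up; opening lifts the tab at the -x end. Pushed down on its outer face it follows, resisting up to 0.1 N m to about 0.3 rad; then the catch snaps it shut and holds it.
- lid_a_tab (a point): point on the outer face of the orange lid, on its tab, 60 mm from the hinge and 6 mm from the tab's end. When shut the lid's upper face lies 61 mm above the work surface; the lid is a disc 54 mm across and 5 mm thick, its middle 30 mm from the hinge, the tab 18 mm wide.
- lid_b_tab (a point): point on the outer face of the blue lid, on its tab, 60 mm from the hinge and 6 mm from the tab's end. When shut the lid's upper face lies 61 mm above the work surface; the lid is a disc 54 mm across and 5 mm thick, its middle 30 mm from the hinge, the tab 18 mm wide.
- stand: fixed round dark wooden stand, 140 mm across and 12 mm thick, with two straight rails 110 mm long (along x), 10 mm thick and 18 mm high (tops 30 mm above the bench) that leave a slot 10 mm wide along its x axis. Origin: centre of its underside; z up. It may be turned any way.
- plate: loose glass plate 120 (x) by 8 (y) by 65 mm (z), about 0.14 kg, on its long edge in the stand's slot, top edge 77 mm above the bench. Origin: middle of the lower edge; x runs to the frosted end, z to the notched edge (up at the start), y out of the label side. Clear pale green from x = -60 to 25 mm, frosted white from 25 to 60 mm.
- plate_label (a point): middle of the label (white paper, magenta square), stuck on the +y face of the frosted end only, at x = 36.5, y = 4, z = 32.5 mm of the plate; axes as the plate's
- plate_notch (a point): inner corner of the 12 by 12 mm notch cut from the frosted end's upper corner, at x = 48, y = 0, z = 53 mm of the plate; axes as the plate's. Seen from the label side with the notch at the top, the notch is at the left.
- pad: fixed light pad, grey frame and white lit face, 140 mm (x) by 180 mm (y), 8 mm thick. Origin: centre of its underside on the bench.
- bottle: bystander: yellow paint bottle with black cap, 52 mm across, 125 mm high; origin at the centre of its base
- jar: bystander: amber glass jar with red cap, 68 mm across, 75 mm high; origin at the centre of its base
- brush: bystander: paint brush lying on the bench, about 20 cm long; origin under its middle

How it is judged:
On the way, in this order (a step that is already met when the one before it is completed fails the run):
1. both pot lids are shut and held by their catches, untouched, with the plate still in its stand (value of joint each of lid_a, lid_b below 0.08 rad and contact force between each of the arm, the fingers and lid_a below 0.2 N and contact force between each of the arm, the fingers and lid_b below 0.2 N and distance of plate from where it was at the start of the episode below 0.03 m), for 0.3 s.
2. the plate is lifted clear of its stand in the fingers (height (world z) of plate_label above 0.08 m and contact force between plate and stand below 0.05 N and contact force between the fingers and plate above 1 N), for 0.2 s.
At the end, for the whole second after the job is handed in: Lids under 0.08 rad. Plate still, in the fingers, touching no stand, pad or pots; grasp point over 22 mm from the label's middle; label normal within 0.98 rad (56 deg) of straight up; label's middle over 110 mm above the bench and within 50 mm, from above, of the pad's centre (value of joint each of lid_a, lid_b below 0.08 rad and angle between plate_label's own y axis and vertical below 0.98 rad and height (world z) of plate_label above 0.11 m and horizontal distance between plate_label and pad below 0.05 m and distance between the grasp point and plate_label above 0.022 m and contact force between the fingers and plate above 1 N and contact force between plate and stand below 0.05 N and contact force between plate and pad below 0.05 N and contact force between plate and pots below 0.05 N and linear speed of plate below 0.03 m/s); the arm keeps its last pose, push and grip.
It fails at once if the bottle is pushed more than 30 mm or tipped (distance of bottle from where it was at the start of the episode above 0.03 m or angle between bottle's own z axis and vertical above 0.4 rad).
It fails at once if the jar is pushed more than 30 mm or tipped (distance of jar from where it was at the start of the episode above 0.03 m or angle between jar's own z axis and vertical above 0.4 rad).
It fails at once if the brush is pushed more than 30 mm (distance of brush from where it was at the start of the episode above 0.03 m).
It also fails if it takes over 51 s, if anything falls off the work surface, if the arm or the gripper's body presses on something with over 40 N, if the wrist force passes 120 N, or if a joint passes its speed limit or range.

## Working session

There is one attempt and no reset: what is moved stays moved. The work goes in short steps, Python scripts to look and compute and a tool call to move; the robot and the scene stay as the last step left them, time stands still between calls to the robot, and variables do not carry over. Pictures are saved under pics/ and viewed, at most 10 in all, crops included, and the job is handed in when it is done.

Besides the shell and the picture viewer there is one more tool, called after ">>>" by a JSON object that holds its "op" and its "data", one argument or row to a line. arm_command: Moves the arm, as the interface text tells. Its arguments: {"type":"object","properties":{"rows":{"type":"array"},"grip_force":{"type":"number"}},"required":["rows"]}

```bash
mkdir -p pics
cat > h.py <<'E'
import numpy as np, cv2, pickle
from bench import r
from scipy.spatial.transform import Rotation as R
def grab(n):
    f=r.grab_frame(n); pickle.dump(f,open(f'{n}.pkl','wb')); return f
def load(n): return pickle.load(open(f'{n}.pkl','rb'))
def ray(f,u,v,z):
    T=f['world_from_camera'];d=T[:3,:3]@np.linalg.inv(f['K'])@[u,v,1];o=T[:3,3]
    return o+d*(z-o[2])/d[2]
def cloud(f):
    v,u=np.mgrid[:480,:640];d=f['depth']
    p=np.stack([u,v,np.ones_like(u)],-1)@np.linalg.inv(f['K']).T*d[...,None]
    return p@f['world_from_camera'][:3,:3].T+f['world_from_camera'][:3,3]
E
python3 - <<'E'
from h import *
for n in('top','side'):
    f=grab(n);cv2.imwrite(f'pics/{n}0.png',f['frame'][...,::-1]);print(n,f['K'].round(1).tolist(),f['world_from_camera'].round(3).tolist())
o=r.get_obs();print(o)
E
```

```text
top [[466.8, 0.0, 325.6], [0.0, 466.8, 245.9], [0.0, 0.0, 1.0]] [[-0.023, -0.982, 0.185, 0.429], [-0.999, 0.029, 0.029, -0.022], [-0.033, -0.184, -0.982, 0.986], [0.0, 0.0, 0.0, 1.0]]
side [[497.2, 0.0, 315.3], [0.0, 497.2, 244.2], [0.0, 0.0, 1.0]] [[0.666, -0.441, 0.602, -0.057], [-0.746, -0.365, 0.557, -0.638], [-0.025, -0.82, -0.572, 0.737], [0.0, 0.0, 0.0, 1.0]]
{'clock': 0.1, 'joints': array([-1.34907232,  0.47771699,  0.02239045,  1.55630903, -0.01154409,
        1.10930929, -0.08306956]), 'qvel': array([-0.00095047, -0.00128826,  0.00142305, -0.00162415,  0.00019075,
       -0.00093743,  0.00013031]), 'tau': array([ 4.88911741e-03, -5.97762394e+01,  1.61355693e+00, -2.81954348e+01,
        1.26908501e-02,  4.93980740e-03,  2.66352947e-05]), 'tcp_pos': array([0.21848279, 0.63815137, 0.24944252]), 'orientation': array([-5.15731071e-01, -3.09880187e+00,  2.52196176e-03]), 'contact_force': array([-0.22995013, -0.49303268,  0.40142138]), 'moment': array([-0.07841238, -0.03715831,  0.02200267]), 'gripper_force': 0.0, 'grip_width': 0.08554319826846117}
```

View pics/top0.png

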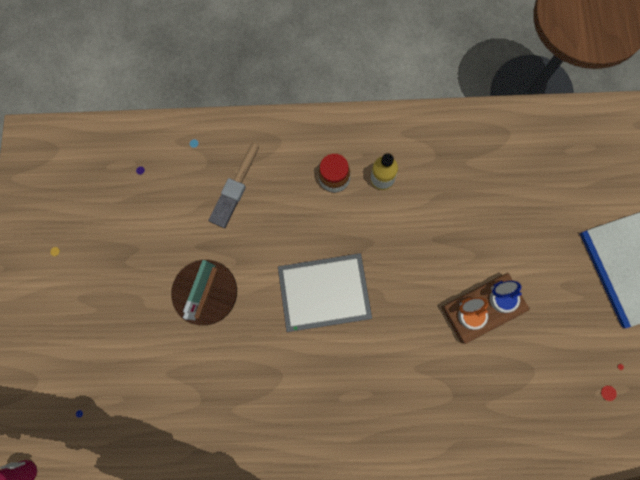

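View pics/side0.png

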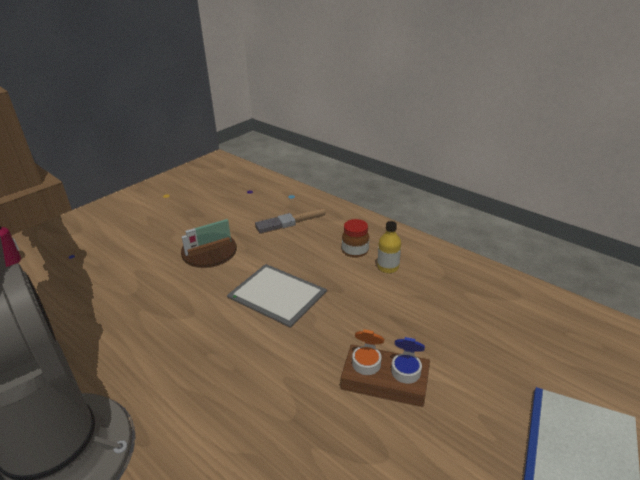

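The top view shows the stand at about (205,292), with the plate's frosted end at the lower left near (190,310). The pad is at (324,293), the pots at (474,318) orange and (506,298) blue, with the lids open towards the image top, and the jar, bottle and brush at the top. In the side view the label is at (192,239) on the plate's near face.

Run:
```python
from h import *
t=load('top');s=load('side')
a=cv2.resize(t['frame'][250:335,160:250],(400,378),interpolation=3);b=cv2.resize(s['frame'][210:275,170:250],(400,325),interpolation=3)
c=cv2.resize(t['frame'][265:350,430:540],(400,309),interpolation=3);d=cv2.resize(s['frame'][320:410,330:440],(400,327),interpolation=3)
pad=lambda i,h:cv2.copyMakeBorder(i,0,h-i.shape[0],0,0,0)[:h]
im=np.vstack([np.hstack([a[:378],pad(b,378)])[:330],np.hstack([pad(c,327),d])[:270]])
cv2.imwrite('pics/z.png',im[...,::-1])
def comp(m):
    n,l,st,ce=cv2.connectedComponentsWithStats(m.astype(np.uint8));return [(st[i,4],ce[i],l==i) for i in np.argsort(-st[1:,4])+1]
for n,f in(('top',t),('side',s)):
    hsv=cv2.cvtColor(f['frame'],cv2.COLOR_RGB2HSV).astype(int);H,S,V=hsv[...,0],hsv[...,1],hsv[...,2];P=cloud(f)
    ms={'orange':(H>5)&(H<14)&(S>200)&(V>120),'blue':(H>112)&(H<128)&(S>180)&(V>60),'mag':(H>150)&(H<178)&(S>120)&(V>60),'green':(H>65)&(H<95)&(S>40),'white':(S<40)&(V>150),'red':((H<4)|(H>176))&(S>200)&(V>100),'yellow':(H>20)&(H<32)&(S>170)&(V>90)}
    for k,m in ms.items():
        for a,c,mm in comp(m)[:4]:
            if a>8:
                mm=mm&(f['depth']>0);q=np.median(P[mm],0) if mm.any() else None
                print(n,k,a,c.round(1),'med',None if q is None else q.round(3), 'rect',cv2.minAreaRect(np.argwhere(mm)[:,::-1].astype(np.float32)) if k in('white','green') else '')
# pad
    m=comp(ms['white'])
```

```text
top blue 193 [507.8 297.8] med [ 0.489 -0.342  0.059] rect 
top blue 14 [ 78.9 412.9] med [ 0.281  0.52  -0.001] rect 
top mag 454 [ 19.8 472.6] med [0.182 0.6   0.044] rect 
top mag 11 [192.7 307.5] med [0.486 0.275 0.054] rect 
top green 494 [199.9 281.5] med [0.537 0.259 0.066] rect ((199.8727569580078, 281.5946960449219), (12.401565551757812, 43.07911682128906), 22.380136489868164)
top green 16 [295.1 327.9] med [0.442 0.073 0.009] rect ((295.0, 327.5), (3.0, 4.0), 90.0)
top white 4273 [323.9 292.1] med [0.514 0.012 0.009] rect ((323.8499755859375, 292.050048828125), (56.61441421508789, 76.0057601928711), 81.02737426757812)
top white 3326 [621.8 260.5] med [ 0.572 -0.607  0.012] rect ((630.5994262695312, 270.667724609375), (104.31609344482422, 54.08321762084961), 70.64100646972656)
top white 81 [506.8 305.6] med [ 0.473 -0.347  0.055] rect ((506.0, 304.0), (14.0, 26.0), 90.0)
top white 72 [474.1 322.2] med [ 0.443 -0.279  0.055] rect ((474.0, 321.0), (14.0, 26.0), 90.0)
side mag 466 [  8.5 247.6] med [0.174 0.6   0.049] rect 
side mag 26 [192.  238.5] med [0.484 0.275 0.056] rect 
side green 529 [212.1 231.7] med [0.534 0.259 0.057] rect ((212.22642517089844, 231.79246520996094), (16.483266830444336, 32.96653366088867), 74.05460357666016)
side white 7533 [584.6 441.8] med [ 0.572 -0.63   0.012] rect ((586.5, 435.0), (88.0, 105.0), 90.0)
side white 2301 [277.  292.6] med [0.512 0.01  0.009] rect ((276.42681884765625, 291.65850830078125), (74.10346221923828, 39.950218200683594), 24.77513885498047)
side white 28 [375.  360.8] med [ 0.457 -0.3    0.056] rect ((374.2000427246094, 360.3999938964844), (8.0, 20.0), 36.869895935058594)
side white 16 [357.4 362.2] med [ 0.433 -0.277  0.055] rect ((357.62835693359375, 362.4247741699219), (12.793804168701172, 1.8814417123794556), 41.18592834472656)
```

View pics/z.png

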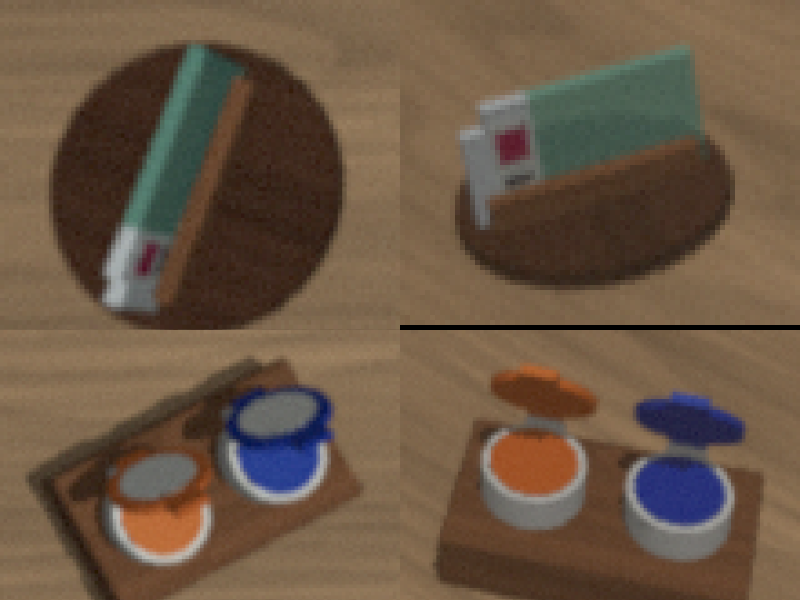

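The zoom shows the label facing the side camera, with the notch at the frosted end, the upper left as seen from the label side. Both lids are open, lifted on their far (+x) side. Next I measure the frames.

```bash
cat > m.py <<'E'
from h import *
t=load('top');P=cloud(t);s=load('side');Q=cloud(s)
def box(P,x0,x1,y0,y1,z0,z1):
    return P[(P[...,0]>x0)&(P[...,0]<x1)&(P[...,1]>y0)&(P[...,1]<y1)&(P[...,2]>z0)&(P[...,2]<z1)]
E
python3 - <<'E'
from m import *
for n,C in(('top',P),('side',Q)):
    a=box(C,.35,.6,-.45,-.18,.028,.060);print(n,'holder',cv2.minAreaRect((a[:,:2]*1000).astype(np.float32)),len(a))
    a=box(C,.35,.6,-.45,-.18,.07,.2);print('lids max z',a[:,2].max().round(3))
    a=box(C,.42,.62,.15,.36,.070,.09);print('plate top',len(a),a.mean(0).round(4),np.median(a[:,2]).round(4))
    if len(a)>5:
        u,sv,vt=np.linalg.svd(a[:,:2]-a[:,:2].mean(0));pr=(a[:,:2]-a[:,:2].mean(0))@vt[0];print(vt[0].round(3),pr.min().round(3),pr.max().round(3))
    a=box(C,.42,.62,.15,.36,.034,.09);print('plate rect',cv2.minAreaRect((a[:,:2]*1000).astype(np.float32)),len(a))
    a=box(C,.42,.62,.15,.36,.006,.09);print('stand circ',cv2.minEnclosingCircle((a[:,:2]*1000).astype(np.float32)))
    a=box(C,.38,.62,-.12,.13,.005,.02);print('pad',cv2.minAreaRect((a[:,:2]*1000).astype(np.float32)),a[:,2].mean())
# rim circles in top via ray at z=.055
f=t;hsv=cv2.cvtColor(f['frame'],cv2.COLOR_RGB2HSV).astype(int)
m=((hsv[...,1]<70)&(hsv[...,2]>135))
from scipy.optimize import least_squares
for nm,(u,v) in(('or',(474,318)),('bl',(507,300))):
    vv,uu=np.nonzero(m);k=(abs(uu-u)<17)&(vv>v-6)&(vv<v+17);w=np.array([ray(f,a,b,.055)[:2] for a,b in zip(uu[k],vv[k])])
    g=least_squares(lambda p:np.hypot(*(w-p[:2]).T)-p[2],[w[:,0].mean()+.02,w[:,1].mean(),.024],loss='soft_l1',f_scale=.002);print(nm,g.x.round(4),len(w))
E
```

```text
top holder ((473.67706298828125, -313.7829895019531), (85.3605728149414, 151.1885528564453), 25.605844497680664) 2413
lids max z 0.12
plate top 273 [0.5278 0.2639 0.0763] 0.0766
[-0.942  0.334] -0.054 0.053
plate rect ((520.7672119140625, 261.3778076171875), (20.847637176513672, 119.97727966308594), 69.67695617675781) 637
stand circ ((550.6907348632812, 253.09649658203125), 119.25848388671875)
pad ((486.193359375, 9.44195556640625), (221.79637145996094, 222.64932250976562), 15.711746215820312) 0.008528533816819879
side holder ((471.1524658203125, -313.2916564941406), (88.66815185546875, 150.44732666015625), 25.753217697143555) 3274
lids max z 0.118
plate top 178 [0.5249 0.2633 0.0754] 0.076
[-0.946  0.325] -0.055 0.054
plate rect ((519.9075317382812, 265.784423828125), (17.720890045166016, 120.89471435546875), 69.82464599609375) 774
stand circ ((518.6297607421875, 264.0599670410156), 71.10369110107422)
pad ((504.4513244628906, -13.83734130859375), (194.14883422851562, 242.9423828125), 15.49102783203125) 0.008551830506858333
or [ 0.4575 -0.282   0.0243] 102
bl [ 0.4887 -0.347   0.0242] 109
```

The measurements agree with the given sizes:

| Item | Centre (x, y) | Check |
|---|---|---|
| Holder | (0.473, -0.314), turned 25.6° | 85 x 151 mm |
| Plate | (0.520, 0.264), x axis at 160.4° | length 120 mm, top at 76.5 mm |
| Pad | (0.513, 0.011) | face height 9 mm |

Now I move towards the pots.

>>> {"op": "arm_command", "data": {
  "rows": [
    {"fingers":0.35,"x":-0.0244,"y":-0.02},
    {"fingers":0.35,"x":-0.0244,"y":-0.02},
    {"fingers":0.35,"x":-0.0244,"y":-0.02},
    {"fingers":0.35,"x":-0.0244,"y":-0.02},
    {"fingers":0.35,"x":-0.0244,"y":-0.02},
    {"fingers":0.35,"x":-0.0244,"y":-0.02},
    {"fingers":0.35,"x":-0.0244,"y":-0.02},
    {"fingers":0.35,"x":-0.0244,"y":-0.02},
    {"fingers":0.35,"x":-0.0244,"y":-0.02},
    {"fingers":0.35,"x":-0.0244,"y":-0.02}
  ]
}}

```text
validation failed for argument at $.ro...
```

>>> {"op": "arm_command", "data": {
  "rows": [
    {"fingers":0.35,"x":-0.0244,"y":-0.02},
    {"fingers":0.35,"x":-0.0244,"y":-0.02},
    {"fingers":0.35,"x":-0.0244,"y":-0.02},
    {"fingers":0.35,"x":-0.0244,"y":-0.02},
    {"fingers":0.35,"x":-0.0244,"y":-0.02},
    {"fingers":0.35,"x":-0.0244,"y":-0.02},
    {"fingers":0.35,"x":-0.0244,"y":-0.02},
    {"fingers":0.35,"x":-0.0244,"y":-0.02},
    {"fingers":0.35,"x":-0.0244,"y":-0.02},
    {"fingers":0.35,"x":-0.0244,"y":-0.02}
  ]
}}

```text
validation failed for argument at $.ro...
```

>>> {"op": "arm_command", "data": {
  "rows": [
    {"fingers":0.35,"az":7},
    {"fingers":0.35,"az":7},
    {"fingers":0.35,"az":7},
    {"fingers":0.35,"az":7},
    {"fingers":0.35,"az":7},
    {"fingers":0.35,"az":7},
    {"fingers":0.35,"az":7},
    {"fingers":0.35,"az":7},
    {"fingers":0.35,"az":7},
    {"fingers":0.35,"az":7}
  ]
}}

```text
validation failed for argument at $.ro...
```

>>> {"op": "arm_command", "data": {
  "rows": [
    {"fingers":0.35,"az":7},
    {"fingers":0.35,"az":7},
    {"fingers":0.35,"az":7},
    {"fingers":0.35,"az":7},
    {"fingers":0.35,"az":7},
    {"fingers":0.35,"az":7},
    {"fingers":0.35,"az":7},
    {"fingers":0.35,"az":7},
    {"fingers":0.35,"az":7},
    {"fingers":0.35,"az":2.5}
  ]
}}

```text
validation failed for argument at $.ro...
```

```bash
cat > go.py <<'E'
from h import *
# toolshift to target x y z and yaw of tool y
import sys
def st():
    o=r.get_obs();M=R.from_rotvec(o['orientation']).as_matrix();return o,o['tcp_pos'],M
if __name__=='__main__':
    o,p,M=st();print('t',round(o['clock'],2),'p',p.round(4),'yawY',np.degrees(np.arctan2(M[1,1],M[0,1])).round(1),'z',M[:,2].round(3),'q',o['joints'].round(2),'F',o['contact_force'].round(1),'w',o['grip_width'].round(4),'gf',o['gripper_force'])
    if len(sys.argv)>3: print('shift',(M.T@(np.array(sys.argv[1:4],float)-p)).round(4))
E
python3 go.py 0.501 -0.3004 0.19
```

```text
Traceback (most recent call last):
  File "go.py", line 7, in <module>
    o,p,M=st();print('t',round(o['clock'],2),'p',p.round(4),'yawY',np.degrees(np.arctan2(M[1,1],M[0,1])).round(1),'z',M[:,2].round(3),'q',o['joints'].round(2),'F',o['contact_force'].round(1),'w',o['grip_width'].round(4),'gf',o['gripper_force'])
                                                                                                                                                                                                   ^^^^^^^^^^^^^^^^^^^^^
AttributeError: 'float' object has no attribute 'round'
```

The rows were rejected, so I'll give every field.

>>> {"op": "arm_command", "data": {
  "rows": [
    {"fingers":0.35,"x":-0.0244,"y":-0.02,"z":0,"ax":0,"ay":0,"az":0},
    {"fingers":0.35,"x":-0.0244,"y":-0.02,"z":0,"ax":0,"ay":0,"az":0},
    {"fingers":0.35,"x":-0.0244,"y":-0.02,"z":0,"ax":0,"ay":0,"az":0},
    {"fingers":0.35,"x":-0.0244,"y":-0.02,"z":0,"ax":0,"ay":0,"az":0},
    {"fingers":0.35,"x":-0.0244,"y":-0.02,"z":0,"ax":0,"ay":0,"az":0},
    {"fingers":0.35,"x":-0.0244,"y":-0.02,"z":0,"ax":0,"ay":0,"az":0},
    {"fingers":0.35,"x":-0.0244,"y":-0.02,"z":0,"ax":0,"ay":0,"az":0},
    {"fingers":0.35,"x":-0.0244,"y":-0.02,"z":0,"ax":0,"ay":0,"az":0},
    {"fingers":0.35,"x":-0.0244,"y":-0.02,"z":0,"ax":0,"ay":0,"az":0},
    {"fingers":0.35,"x":-0.0244,"y":-0.02,"z":0,"ax":0,"ay":0,"az":0}
  ]
}}

```text
clock: 0.93
tcp_pos: [0.385, 0.3688, 0.25]
orientation: [-0.515, -3.099, 0.001]
contact_force: [0.7, 1.2, 0.4]
grip_width: 0.0575
gripper_force: 0.0
```

```bash
sed -i "s/o\['grip_width'\].round(4)/round(o['grip_width'],4)/" go.py; python3 go.py 0.55 0.1 0.25
```

```text
t 0.93 p [0.385  0.3688 0.25  ] yawY 71.1 z [-0. -0. -1.] q [-0.98  0.24  0.11  1.9  -0.03  1.    0.39] F [0.7 1.2 0.4] w 0.0575 gf 0.0
shift [-2.431e-01 -2.009e-01  1.000e-04]
```

>>> {"op": "arm_command", "data": {
  "rows": [
    {"fingers":0.35,"x":-0.0244,"y":-0.02,"z":0,"ax":0,"ay":0,"az":0},
    {"fingers":0.35,"x":-0.0244,"y":-0.02,"z":0,"ax":0,"ay":0,"az":0},
    {"fingers":0.35,"x":-0.0244,"y":-0.02,"z":0,"ax":0,"ay":0,"az":0},
    {"fingers":0.35,"x":-0.0244,"y":-0.02,"z":0,"ax":0,"ay":0,"az":0},
    {"fingers":0.35,"x":-0.0244,"y":-0.02,"z":0,"ax":0,"ay":0,"az":0},
    {"fingers":0.35,"x":-0.0244,"y":-0.02,"z":0,"ax":0,"ay":0,"az":0},
    {"fingers":0.35,"x":-0.0244,"y":-0.02,"z":0,"ax":0,"ay":0,"az":0},
    {"fingers":0.35,"x":-0.0244,"y":-0.02,"z":0,"ax":0,"ay":0,"az":0},
    {"fingers":0.35,"x":-0.0244,"y":-0.02,"z":0,"ax":0,"ay":0,"az":0},
    {"fingers":0.35,"x":-0.0244,"y":-0.02,"z":0,"ax":0,"ay":0,"az":0}
  ]
}}

```text
clock: 1.77
tcp_pos: [0.551, 0.1007, 0.25]
orientation: [-0.515, -3.098, 0.0]
contact_force: [0.8, 1.1, 0.0]
grip_width: 0.0575
gripper_force: 0.0
```

>>> {"op": "arm_command", "data": {
  "rows": [
    {"fingers":0.35,"x":0,"y":0,"z":0,"ax":0,"ay":0,"az":7},
    {"fingers":0.35,"x":0,"y":0,"z":0,"ax":0,"ay":0,"az":7},
    {"fingers":0.35,"x":0,"y":0,"z":0,"ax":0,"ay":0,"az":7},
    {"fingers":0.35,"x":0,"y":0,"z":0,"ax":0,"ay":0,"az":7},
    {"fingers":0.35,"x":0,"y":0,"z":0,"ax":0,"ay":0,"az":7},
    {"fingers":0.35,"x":0,"y":0,"z":0,"ax":0,"ay":0,"az":7},
    {"fingers":0.35,"x":0,"y":0,"z":0,"ax":0,"ay":0,"az":7},
    {"fingers":0.35,"x":0,"y":0,"z":0,"ax":0,"ay":0,"az":7},
    {"fingers":0.35,"x":0,"y":0,"z":0,"ax":0,"ay":0,"az":7},
    {"fingers":0.35,"x":0,"y":0,"z":0,"ax":0,"ay":0,"az":7}
  ]
}}

```text
clock: 2.6
tcp_pos: [0.5504, 0.1021, 0.25]
orientation: [-2.206, -2.236, 0.001]
contact_force: [-0.0, -0.4, -0.2]
grip_width: 0.0575
gripper_force: 0.0
```

>>> {"op": "arm_command", "data": {
  "rows": [
    {"fingers":0.35,"x":0,"y":0,"z":0,"ax":0,"ay":0,"az":7},
    {"fingers":0.35,"x":0,"y":0,"z":0,"ax":0,"ay":0,"az":7},
    {"fingers":0.35,"x":0,"y":0,"z":0,"ax":0,"ay":0,"az":7},
    {"fingers":0.35,"x":0,"y":0,"z":0,"ax":0,"ay":0,"az":7},
    {"fingers":0.35,"x":0,"y":0,"z":0,"ax":0,"ay":0,"az":7},
    {"fingers":0.35,"x":0,"y":0,"z":0,"ax":0,"ay":0,"az":7},
    {"fingers":0.35,"x":0,"y":0,"z":0,"ax":0,"ay":0,"az":7},
    {"fingers":0.35,"x":0,"y":0,"z":0,"ax":0,"ay":0,"az":7},
    {"fingers":0.35,"x":0,"y":0,"z":0,"ax":0,"ay":0,"az":7},
    {"fingers":0.35,"x":0,"y":0,"z":0,"ax":0,"ay":0,"az":2.5}
  ]
}}

```text
clock: 3.43
tcp_pos: [0.5504, 0.1023, 0.2499]
orientation: [3.065, 0.687, -0.001]
contact_force: [-0.3, -0.8, -0.2]
grip_width: 0.0575
gripper_force: 0.0
```

```bash
python3 go.py 0.501 -0.3004 0.18
```

```text
t 3.43 p [0.5504 0.1023 0.2499] yawY -64.7 z [-0.001 -0.    -1.   ] q [-0.9   0.36  0.77  1.87 -0.29  1.03 -1.14] F [-0.3 -0.8 -0.2] w 0.0575 gf 0.0
shift [-0.2164  0.3431  0.0701]
```

>>> {"op": "arm_command", "data": {
  "rows": [
    {"fingers":0.35,"x":-0.018,"y":0.0286,"z":0.004,"ax":0,"ay":0,"az":0},
    {"fingers":0.35,"x":-0.018,"y":0.0286,"z":0.004,"ax":0,"ay":0,"az":0},
    {"fingers":0.35,"x":-0.018,"y":0.0286,"z":0.004,"ax":0,"ay":0,"az":0},
    {"fingers":0.35,"x":-0.018,"y":0.0286,"z":0.004,"ax":0,"ay":0,"az":0},
    {"fingers":0.35,"x":-0.018,"y":0.0286,"z":0.004,"ax":0,"ay":0,"az":0},
    {"fingers":0.35,"x":-0.018,"y":0.0286,"z":0.004,"ax":0,"ay":0,"az":0},
    {"fingers":0.35,"x":-0.018,"y":0.0286,"z":0.004,"ax":0,"ay":0,"az":0},
    {"fingers":0.35,"x":-0.018,"y":0.0286,"z":0.004,"ax":0,"ay":0,"az":0},
    {"fingers":0.35,"x":-0.018,"y":0.0286,"z":0.004,"ax":0,"ay":0,"az":0},
    {"fingers":0.35,"x":-0.018,"y":0.0286,"z":0.004,"ax":0,"ay":0,"az":0}
  ]
}}

```text
clock: 4.27
tcp_pos: [0.5114, -0.2348, 0.2098]
orientation: [-3.063, -0.697, 0.0]
contact_force: [-0.4, -0.3, 0.0]
grip_width: 0.0576
gripper_force: 0.0
```

>>> {"op": "arm_command", "data": {
  "rows": [
    {"fingers":0.35,"x":-0.018,"y":0.0286,"z":0.004,"ax":0,"ay":0,"az":0},
    {"fingers":0.35,"x":-0.018,"y":0.0286,"z":0.004,"ax":0,"ay":0,"az":0},
    {"fingers":0.35,"x":0,"y":0,"z":0,"ax":0,"ay":0,"az":0}
  ]
}}

```text
clock: 4.52
tcp_pos: [0.5009, -0.3082, 0.2022]
orientation: [3.063, 0.681, -0.003]
contact_force: [-1.1, -1.4, -0.3]
grip_width: 0.0573
gripper_force: 0.0
```

```bash
python3 go.py 0.501 -0.3004 0.14
python3 - <<'E'
from h import *
f=grab('side');s=f['frame'];cv2.imwrite('pics/a.png',cv2.resize(s[180:420,260:520],(780,720))[:600,:,::-1])
E
```

```text
t 4.52 p [ 0.5009 -0.3082  0.2022] yawY -64.9 z [-0.001 -0.004 -1.   ] q [-0.13  0.48  0.78  1.86 -0.4   0.97 -0.32] F [-1.1 -1.4 -0.3] w 0.0573 gf 0.0
shift [ 0.0036 -0.0073  0.0622]
```

View pics/a.png

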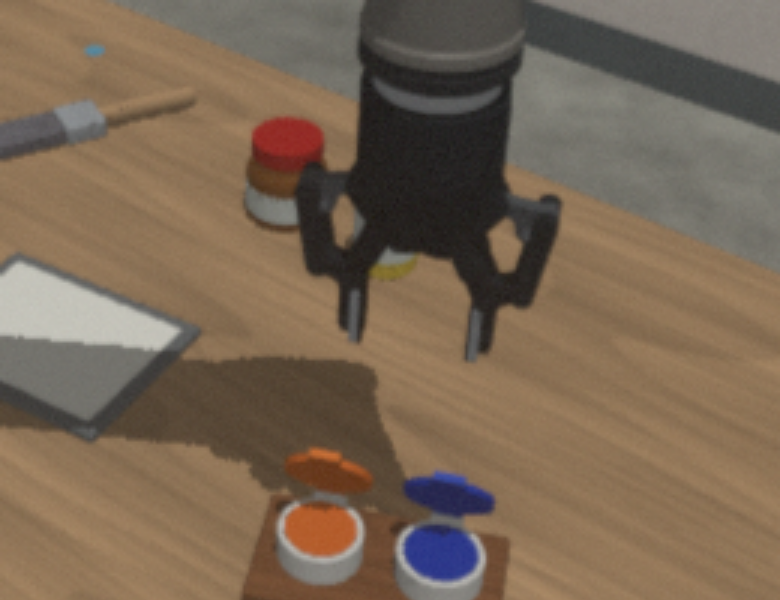

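The fingers hang behind the lids, with tips at crop (355,340) and (473,358) and the right spacing. I'll check tip height from depth.

```bash
python3 go.py 0.501 -0.3004 0.14
python3 - <<'E'
from h import *
f=load('side');P=cloud(f)
a=P[(P[...,0]>.44)&(P[...,0]<.56)&(P[...,1]>-.39)&(P[...,1]<-.22)&(P[...,2]>.14)&(P[...,2]<.2)]
hx=np.array([.902,.432]);hy=np.array([-.432,.902]);c=np.array([.473,-.3138])
b=np.c_[(a[:,:2]-c)@hx,(a[:,:2]-c)@hy,a[:,2]]
for s in(1,-1):
    k=b[b[:,1]*s>0];print(len(k),k[:,2].min().round(4),k[k[:,2]<k[:,2].min()+.012].mean(0).round(4))
E
```

```text
t 4.57 p [ 0.502  -0.3049  0.202 ] yawY -64.8 z [-0.001 -0.002 -1.   ] q [-0.14  0.48  0.77  1.86 -0.4   0.97 -0.32] F [0.  1.7 0.2] w 0.0579 gf 0.0
shift [ 0.0012 -0.0046  0.062 ]
34 0.1888 [0.0207 0.0272 0.1957]
28 0.1905 [ 0.0178 -0.0399  0.1957]
```

>>> {"op": "arm_command", "data": {
  "rows": [
    {"fingers":0.35,"x":0,"y":-0.0046,"z":0.015,"ax":0,"ay":0,"az":0},
    {"fingers":0.35,"x":0,"y":0,"z":0.015,"ax":0,"ay":0,"az":0},
    {"fingers":0.35,"x":0,"y":0,"z":0.015,"ax":0,"ay":0,"az":0},
    {"fingers":0.35,"x":0,"y":0,"z":0.015,"ax":0,"ay":0,"az":0},
    {"fingers":0.35,"x":0,"y":0,"z":0.015,"ax":0,"ay":0,"az":0},
    {"fingers":0.35,"x":0,"y":0,"z":0.014,"ax":0,"ay":0,"az":0},
    {"fingers":0.35,"x":0,"y":0,"z":0,"ax":0,"ay":0,"az":0}
  ]
}}

```text
clock: 5.15
tcp_pos: [0.5013, -0.2943, 0.1106]
orientation: [-3.06, -0.698, 0.005]
contact_force: [-1.1, 0.5, -0.1]
grip_width: 0.0579
gripper_force: 0.0
```

```bash
python3 go.py 0.501 -0.3004 0.113
```

```text
t 5.15 p [ 0.5013 -0.2943  0.1106] yawY -64.3 z [-0.004  0.003 -1.   ] q [-0.08  0.59  0.68  1.93 -0.51  0.8  -0.24] F [-1.1  0.5 -0.1] w 0.0579 gf 0.0
shift [-0.0029  0.0054 -0.0024]
```

>>> {"op": "arm_command", "data": {
  "rows": [
    {"fingers":0.35,"x":-0.0035,"y":0.002,"z":0.0035,"ax":0,"ay":0,"az":0},
    {"fingers":0.35,"x":-0.0035,"y":0,"z":0.0035,"ax":0,"ay":0,"az":0},
    {"fingers":0.35,"x":-0.0035,"y":0,"z":0.0035,"ax":0,"ay":0,"az":0},
    {"fingers":0.35,"x":-0.0035,"y":0,"z":0.0035,"ax":0,"ay":0,"az":0},
    {"fingers":0.35,"x":-0.0035,"y":0,"z":0.0035,"ax":0,"ay":0,"az":0},
    {"fingers":0.35,"x":-0.0035,"y":0,"z":0.0035,"ax":0,"ay":0,"az":0},
    {"fingers":0.35,"x":-0.0035,"y":0,"z":0.0035,"ax":0,"ay":0,"az":0},
    {"fingers":0.35,"x":-0.0035,"y":0,"z":0.0035,"ax":0,"ay":0,"az":0},
    {"fingers":0.35,"x":-0.0035,"y":0,"z":0.0035,"ax":0,"ay":0,"az":0},
    {"fingers":0.35,"x":-0.0035,"y":0,"z":0.0035,"ax":0,"ay":0,"az":0}
  ]
}}

```text
clock: 5.98
tcp_pos: [0.4706, -0.3137, 0.0779]
orientation: [-3.063, -0.695, 0.001]
contact_force: [0.7, -0.0, 0.3]
grip_width: 0.0578
gripper_force: 0.0
```

```bash
python3 go.py 0.4694 -0.3155 0.074
```

```text
t 5.98 p [ 0.4706 -0.3137  0.0779] yawY -64.4 z [-0.001  0.    -1.   ] q [ 0.    0.61  0.64  1.98 -0.54  0.72 -0.15] F [ 0.7 -0.   0.3] w 0.0578 gf 0.0
shift [-0.0019  0.0011  0.0039]
```

>>> {"op": "arm_command", "data": {
  "rows": [
    {"fingers":0.35,"x":0,"y":0,"z":0.002,"ax":0,"ay":0,"az":0},
    {"fingers":0.35,"x":0,"y":0,"z":0.002,"ax":0,"ay":0,"az":0},
    {"fingers":0.35,"x":0,"y":0,"z":0.002,"ax":0,"ay":0,"az":0},
    {"fingers":0.35,"x":0,"y":0,"z":0,"ax":0,"ay":0,"az":0}
  ]
}}

```text
clock: 6.32
tcp_pos: [0.4698, -0.3142, 0.0749]
orientation: [-3.061, -0.692, 0.0]
contact_force: [-12.8, 6.6, 36.8]
grip_width: 0.0574
gripper_force: 18.3
```

```bash
python3 - <<'E'
from h import *
f=grab('side');s=f['frame'];cv2.imwrite('pics/b.png',cv2.resize(s[310:430,310:470],(800,600))[:600,:,::-1])
E
```

```text
(no output)
```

View pics/b.png

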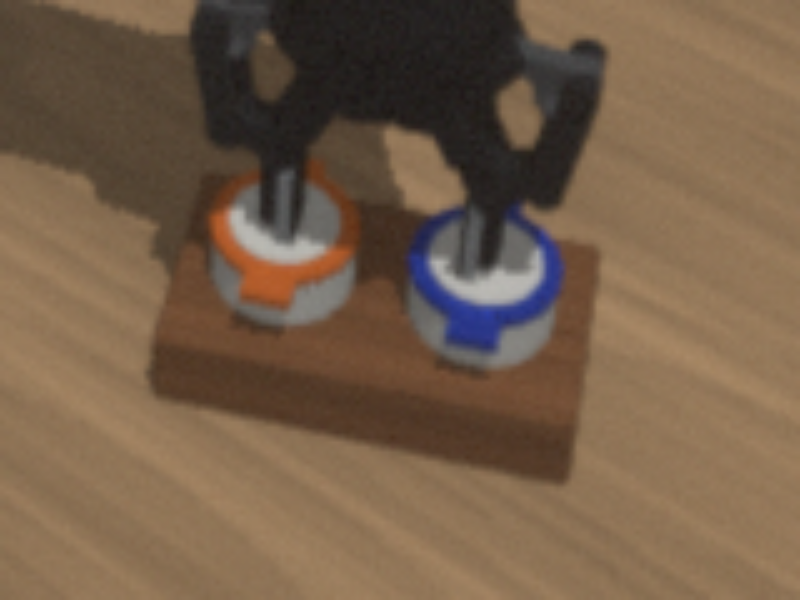

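Both lids lie flat on their pots, tabs at (265,288) and (470,330), under a 37 N push. I'll rise and check that they stay shut.

>>> {"op": "arm_command", "data": {
  "rows": [
    {"fingers":0.35,"x":0,"y":0,"z":-0.01,"ax":0,"ay":0,"az":0},
    {"fingers":0.35,"x":0,"y":0,"z":-0.015,"ax":0,"ay":0,"az":0},
    {"fingers":0.35,"x":0,"y":0,"z":-0.02,"ax":0,"ay":0,"az":0},
    {"fingers":0.35,"x":0,"y":0,"z":-0.025,"ax":0,"ay":0,"az":0},
    {"fingers":0.35,"x":0,"y":0,"z":-0.025,"ax":0,"ay":0,"az":0},
    {"fingers":0.35,"x":0,"y":0,"z":-0.025,"ax":0,"ay":0,"az":0},
    {"fingers":0.35,"x":0,"y":0,"z":-0.025,"ax":0,"ay":0,"az":0},
    {"fingers":0.35,"x":0,"y":0,"z":0,"ax":0,"ay":0,"az":0},
    {"fingers":0.35,"x":0,"y":0,"z":0,"ax":0,"ay":0,"az":0},
    {"fingers":0.35,"x":0,"y":0,"z":0,"ax":0,"ay":0,"az":0}
  ]
}}

```text
clock: 7.2
tcp_pos: [0.4712, -0.313, 0.2165]
orientation: [-3.062, -0.696, 0.001]
contact_force: [0.5, 0.1, -0.4]
grip_width: 0.0578
gripper_force: 0.0
```

```bash
python3 go.py 0.50 -0.05 0.22
python3 - <<'E'
from h import *
hx=np.array([.902,.432]);hy=np.array([-.432,.902]);c=np.array([.473,-.3138])
f=grab('side');P=cloud(f)
X=(P[...,:2]-c)@hx;Y=(P[...,:2]-c)@hy
for s in(1,-1):
    k=(abs(X)<.035)&(abs(Y-.036*s)<.025)&(P[...,2]>.045)&(P[...,2]<.13)
    z=P[k][:,2];x=X[k];y=Y[k];m=np.abs(z-np.median(z))<.004;A=np.c_[x[m],y[m],np.ones(m.sum())]
    print(s,len(z),np.percentile(z,[2,50,98]).round(4),np.linalg.lstsq(A,z[m],rcond=None)[0].round(3))
E
```

```text
t 7.2 p [ 0.4712 -0.313   0.2165] yawY -64.4 z [-0.001  0.001 -1.   ] q [-0.13  0.42  0.8   1.89 -0.36  0.98 -0.29] F [ 0.5  0.1 -0.4] w 0.0578 gf 0.0
shift [ 0.1397 -0.2247 -0.0033]
1 676 [0.046  0.0609 0.0637] [0.007 0.006 0.061]
-1 704 [0.0466 0.061  0.0636] [0.003 0.003 0.061]
```

Both lids stay shut, level at 61 mm. Now to above the plate.

>>> {"op": "arm_command", "data": {
  "rows": [
    {"fingers":0,"x":0.0188,"y":-0.0308,"z":0,"ax":0,"ay":0,"az":0},
    {"fingers":0,"x":0.0188,"y":-0.0308,"z":0,"ax":0,"ay":0,"az":0},
    {"fingers":0,"x":0.0188,"y":-0.0308,"z":0,"ax":0,"ay":0,"az":0},
    {"fingers":0,"x":0.0188,"y":-0.0308,"z":0,"ax":0,"ay":0,"az":0},
    {"fingers":0,"x":0.0188,"y":-0.0308,"z":0,"ax":0,"ay":0,"az":0},
    {"fingers":0,"x":0.0188,"y":-0.0308,"z":0,"ax":0,"ay":0,"az":0},
    {"fingers":0,"x":0.0188,"y":-0.0308,"z":0,"ax":0,"ay":0,"az":0},
    {"fingers":0,"x":0.0188,"y":-0.0308,"z":0,"ax":0,"ay":0,"az":0}
  ]
}}

```text
clock: 7.92
tcp_pos: [0.4998, -0.0245, 0.2162]
orientation: [3.063, 0.696, -0.003]
contact_force: [1.0, -0.2, -0.3]
grip_width: 0.0427
gripper_force: 0.0
```

>>> {"op": "arm_command", "data": {
  "rows": [
    {"fingers":0,"x":0.0188,"y":-0.0308,"z":0,"ax":0,"ay":0,"az":0},
    {"fingers":0,"x":0.0188,"y":-0.0308,"z":0,"ax":0,"ay":0,"az":0},
    {"fingers":0,"x":0.0188,"y":-0.0308,"z":0,"ax":0,"ay":0,"az":0},
    {"fingers":0,"x":0.0188,"y":-0.0308,"z":0,"ax":0,"ay":0,"az":0},
    {"fingers":0,"x":0.0188,"y":-0.0308,"z":0,"ax":0,"ay":0,"az":0},
    {"fingers":0,"x":0.0188,"y":-0.0308,"z":0,"ax":0,"ay":0,"az":0},
    {"fingers":0,"x":0.0188,"y":-0.0308,"z":0,"ax":0,"ay":0,"az":0},
    {"fingers":0,"x":0.0188,"y":-0.0308,"z":0,"ax":0,"ay":0,"az":0}
  ]
}}

```text
clock: 8.58
tcp_pos: [0.529, 0.2625, 0.2157]
orientation: [3.063, 0.696, -0.004]
contact_force: [1.0, -0.1, -0.3]
grip_width: 0.0425
gripper_force: 0.0
```

>>> {"op": "arm_command", "data": {
  "rows": [
    {"fingers":0,"x":0,"y":0,"z":0,"ax":0,"ay":0,"az":6.5},
    {"fingers":0,"x":0,"y":0,"z":0,"ax":0,"ay":0,"az":6.5},
    {"fingers":0,"x":0,"y":0,"z":0,"ax":0,"ay":0,"az":6.5},
    {"fingers":0,"x":0,"y":0,"z":0,"ax":0,"ay":0,"az":6.5},
    {"fingers":0,"x":0,"y":0,"z":0,"ax":0,"ay":0,"az":6.5},
    {"fingers":0,"x":0,"y":0,"z":0,"ax":0,"ay":0,"az":6.5},
    {"fingers":0,"x":0,"y":0,"z":0,"ax":0,"ay":0,"az":6.1},
    {"fingers":0,"x":0,"y":0,"z":0,"ax":0,"ay":0,"az":0},
    {"fingers":0,"x":0,"y":0,"z":0,"ax":0,"ay":0,"az":0},
    {"fingers":0,"x":0,"y":0,"z":0,"ax":0,"ay":0,"az":0}
  ]
}}

```text
clock: 9.42
tcp_pos: [0.5295, 0.2607, 0.2166]
orientation: [3.096, -0.527, -0.001]
contact_force: [-0.5, -0.1, -0.3]
grip_width: 0.0426
gripper_force: 0.0
```

```bash
python3 go.py 0.5294 0.2604 0.057
python3 - <<'E'
from h import *
f=grab('wrist');cv2.imwrite('pics/w.png',f['frame'][...,::-1]);P=cloud(f)
a=P[(P[...,0]>.42)&(P[...,0]<.62)&(P[...,1]>.15)&(P[...,1]<.36)&(P[...,2]>.070)&(P[...,2]<.085)]
print(len(a),a.mean(0).round(4));v=np.linalg.svd(a[:,:2]-a[:,:2].mean(0),full_matrices=0)[2][0];pr=(a[:,:2]-a[:,:2].mean(0))@v;print(v.round(3),pr.min(),pr.max())
E
```

```text
t 9.42 p [0.5295 0.2607 0.2166] yawY -109.3 z [-0.001 -0.001 -1.   ] q [-1.22  0.51  0.9   1.84 -0.46  1.02 -2.04] F [-0.5 -0.1 -0.3] w 0.0426 gf 0.0
shift [1.000e-04 1.000e-04 1.596e-01]
1233 [0.5314 0.2619 0.0777]
[-0.941  0.338] -0.050030729544048295 0.05796497914194253
```

View pics/w.png

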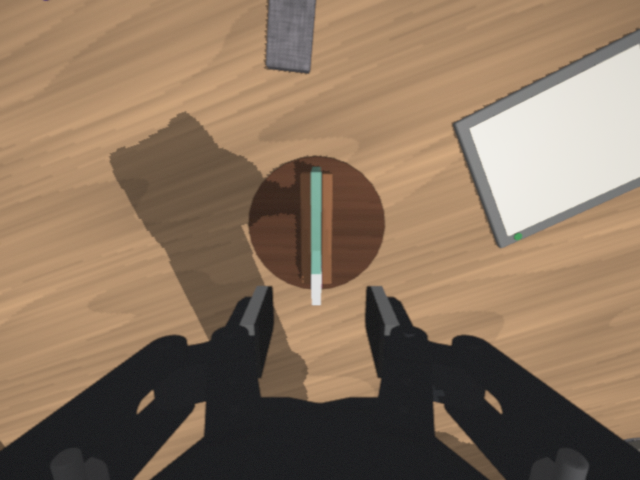

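The wrist view shows the plate centred between the fingers and aligned, with the white frosted end at (316,290). It agrees with the earlier fix within 2 mm. Descending and gripping.

>>> {"op": "arm_command", "data": {
  "rows": [
    {"fingers":0,"x":0,"y":-0.001,"z":0.025,"ax":0,"ay":0,"az":0},
    {"fingers":0,"x":0,"y":0,"z":0.025,"ax":0,"ay":0,"az":0},
    {"fingers":0,"x":0,"y":0,"z":0.025,"ax":0,"ay":0,"az":0},
    {"fingers":0,"x":0,"y":0,"z":0.025,"ax":0,"ay":0,"az":0},
    {"fingers":0,"x":0,"y":0,"z":0.02,"ax":0,"ay":0,"az":0},
    {"fingers":0,"x":0,"y":0,"z":0.018,"ax":0,"ay":0,"az":0},
    {"fingers":0,"x":0,"y":0,"z":0.012,"ax":0,"ay":0,"az":0},
    {"fingers":0,"x":0,"y":0,"z":0.008,"ax":0,"ay":0,"az":0},
    {"fingers":0,"x":0,"y":0,"z":0,"ax":0,"ay":0,"az":0},
    {"fingers":0,"x":0,"y":0,"z":0,"ax":0,"ay":0,"az":0}
  ]
}}

```text
clock: 10.3
tcp_pos: [0.5305, 0.2618, 0.0596]
orientation: [-3.096, 0.531, -0.0]
contact_force: [0.4, -0.4, 0.8]
grip_width: 0.0426
gripper_force: 0.0
```

>>> {"op": "arm_command", "data": {
  "grip_force": 50,
  "rows": [
    {"fingers":-0.6,"x":0,"y":0,"z":0,"ax":0,"ay":0,"az":0},
    {"fingers":-1,"x":0,"y":0,"z":0,"ax":0,"ay":0,"az":0},
    {"fingers":-1,"x":0,"y":0,"z":0,"ax":0,"ay":0,"az":0},
    {"fingers":-1,"x":0,"y":0,"z":0,"ax":0,"ay":0,"az":0},
    {"fingers":-1,"x":0,"y":0,"z":0,"ax":0,"ay":0,"az":0},
    {"fingers":-1,"x":0,"y":0,"z":0,"ax":0,"ay":0,"az":0},
    {"fingers":-1,"x":0,"y":0,"z":0,"ax":0,"ay":0,"az":0},
    {"fingers":-1,"x":0,"y":0,"z":0,"ax":0,"ay":0,"az":0}
  ]
}}

```text
clock: 10.97
tcp_pos: [0.5308, 0.2622, 0.0602]
orientation: [-3.095, 0.531, -0.001]
contact_force: [-1.5, -0.6, 6.6]
grip_width: 0.0077
gripper_force: 49.4
```

>>> {"op": "arm_command", "data": {
  "rows": [
    {"fingers":-1,"x":0,"y":0,"z":-0.01,"ax":0,"ay":0,"az":0},
    {"fingers":-1,"x":0,"y":0,"z":-0.02,"ax":0,"ay":0,"az":0},
    {"fingers":-1,"x":0,"y":0,"z":-0.025,"ax":0,"ay":0,"az":0},
    {"fingers":-1,"x":0,"y":0,"z":-0.025,"ax":0,"ay":0,"az":0},
    {"fingers":-1,"x":0,"y":0,"z":-0.025,"ax":0,"ay":0,"az":0},
    {"fingers":-1,"x":0,"y":0,"z":-0.025,"ax":0,"ay":0,"az":0},
    {"fingers":-1,"x":0,"y":0,"z":-0.025,"ax":0,"ay":0,"az":0},
    {"fingers":-1,"x":0,"y":0,"z":-0.025,"ax":0,"ay":0,"az":0},
    {"fingers":-1,"x":0,"y":0,"z":0,"ax":0,"ay":0,"az":0},
    {"fingers":-1,"x":0,"y":0,"z":0,"ax":0,"ay":0,"az":0}
  ]
}}

```text
clock: 11.8
tcp_pos: [0.5306, 0.262, 0.2407]
orientation: [-3.094, 0.532, -0.002]
contact_force: [-0.5, -0.0, -2.1]
grip_width: 0.0073
gripper_force: 49.9
```

```bash
python3 go.py 0.50 0.05 0.25
python3 - <<'E'
from h import *
o=r.get_obs();M=R.from_rotvec(o['orientation']).as_matrix();p=o['tcp_pos']
for n in('side','top'):
    f=grab(n);P=cloud(f);h=cv2.cvtColor(f['frame'],cv2.COLOR_RGB2HSV).astype(int)
    m=(h[...,0]>150)&(h[...,0]<178)&(h[...,1]>110)&(h[...,2]>50)&(np.linalg.norm(P-p,axis=-1)<.12);print(n,m.sum(),((P[m]-p)@M).mean(0).round(4),P[m].mean(0).round(3))
E
```

```text
t 11.8 p [0.5306 0.262  0.2407] yawY -109.5 z [ 0.002  0.002 -1.   ] q [-1.24  0.48  0.92  1.82 -0.44  1.06 -2.06] F [-0.5 -0.  -2.1] w 0.0073 gf 49.94051277637482
shift [ 0.0419  0.21   -0.0098]
side 36 [-0.0481  0.004   0.0048] [0.484 0.274 0.236]
top 27 [-0.0468  0.0046  0.0085] [0.485 0.273 0.232]
```

Grip is solid, and the label sits where expected in the tool frame. Now move over the pad, then turn and lean.

>>> {"op": "arm_command", "data": {
  "rows": [
    {"fingers":-1,"x":0.0047,"y":0.0254,"z":-0.001,"ax":0,"ay":0,"az":0},
    {"fingers":-1,"x":0.0047,"y":0.0254,"z":-0.001,"ax":0,"ay":0,"az":0},
    {"fingers":-1,"x":0.0047,"y":0.0254,"z":-0.001,"ax":0,"ay":0,"az":0},
    {"fingers":-1,"x":0.0047,"y":0.0254,"z":-0.001,"ax":0,"ay":0,"az":0},
    {"fingers":-1,"x":0.0047,"y":0.0254,"z":-0.001,"ax":0,"ay":0,"az":0},
    {"fingers":-1,"x":0.0047,"y":0.0254,"z":-0.001,"ax":0,"ay":0,"az":0},
    {"fingers":-1,"x":0.0047,"y":0.0254,"z":-0.001,"ax":0,"ay":0,"az":0},
    {"fingers":-1,"x":0.0047,"y":0.0254,"z":-0.001,"ax":0,"ay":0,"az":0}
  ]
}}

```text
clock: 12.57
tcp_pos: [0.4964, 0.0565, 0.2461]
orientation: [3.095, -0.532, -0.004]
contact_force: [0.9, 0.5, -1.8]
grip_width: 0.0075
gripper_force: 49.7
```

>>> {"op": "arm_command", "data": {
  "rows": [
    {"fingers":-1,"x":0,"y":0,"z":0,"ax":0,"ay":0,"az":-6},
    {"fingers":-1,"x":0,"y":0,"z":0,"ax":0,"ay":0,"az":-6},
    {"fingers":-1,"x":0,"y":0,"z":0,"ax":0,"ay":0,"az":-6},
    {"fingers":-1,"x":0,"y":0,"z":0,"ax":0,"ay":0,"az":-6},
    {"fingers":-1,"x":0,"y":0,"z":0,"ax":0,"ay":0,"az":-6},
    {"fingers":-1,"x":0,"y":0,"z":0,"ax":0,"ay":0,"az":-6},
    {"fingers":-1,"x":0,"y":0,"z":0,"ax":0,"ay":0,"az":-6},
    {"fingers":-1,"x":0,"y":0,"z":0,"ax":0,"ay":0,"az":-6},
    {"fingers":-1,"x":0,"y":0,"z":0,"ax":0,"ay":0,"az":-6},
    {"fingers":-1,"x":0,"y":0,"z":0,"ax":0,"ay":0,"az":-6}
  ]
}}

```text
clock: 13.4
tcp_pos: [0.4967, 0.0576, 0.2459]
orientation: [2.944, 1.095, -0.005]
contact_force: [0.6, -0.4, -0.7]
grip_width: 0.0071
gripper_force: 49.8
```

>>> {"op": "arm_command", "data": {
  "rows": [
    {"fingers":-1,"x":0,"y":0,"z":0,"ax":0,"ay":0,"az":-6},
    {"fingers":-1,"x":0,"y":0,"z":0,"ax":0,"ay":0,"az":-6},
    {"fingers":-1,"x":0,"y":0,"z":0,"ax":0,"ay":0,"az":-6},
    {"fingers":-1,"x":0,"y":0,"z":0,"ax":0,"ay":0,"az":-6},
    {"fingers":-1,"x":0,"y":0,"z":0,"ax":0,"ay":0,"az":-6},
    {"fingers":-1,"x":0,"y":0,"z":0,"ax":0,"ay":0,"az":-6},
    {"fingers":-1,"x":0,"y":0,"z":0,"ax":0,"ay":0,"az":-6},
    {"fingers":-1,"x":0,"y":0,"z":0,"ax":0,"ay":0,"az":-6},
    {"fingers":-1,"x":0,"y":0,"z":0,"ax":0,"ay":0,"az":0}
  ]
}}

```text
clock: 14.15
tcp_pos: [0.4968, 0.0576, 0.246]
orientation: [-2.246, -2.195, 0.004]
contact_force: [0.3, 0.4, -1.5]
grip_width: 0.0075
gripper_force: 49.8
```

```bash
python3 go.py 0.498 0.058 0.25
```

```text
t 14.15 p [0.4968 0.0576 0.246 ] yawY -1.3 z [-0.003 -0.001 -1.   ] q [-0.77  0.21  0.62  2.   -0.15  0.97 -0.1 ] F [ 0.3  0.4 -1.5] w 0.0075 gf 49.80942785739899
shift [ 0.0005  0.0012 -0.004 ]
```

>>> {"op": "arm_command", "data": {
  "rows": [
    {"fingers":-1,"x":0,"y":0,"z":0,"ax":-5,"ay":0,"az":0},
    {"fingers":-1,"x":0,"y":0,"z":0,"ax":-5,"ay":0,"az":0},
    {"fingers":-1,"x":0,"y":0,"z":0,"ax":-5,"ay":0,"az":0},
    {"fingers":-1,"x":0,"y":0,"z":0,"ax":-5,"ay":0,"az":0},
    {"fingers":-1,"x":0,"y":0,"z":0,"ax":-5,"ay":0,"az":0},
    {"fingers":-1,"x":0,"y":0,"z":0,"ax":-5,"ay":0,"az":0}
  ]
}}

```text
clock: 14.65
tcp_pos: [0.4965, 0.0572, 0.2461]
orientation: [1.963, 1.904, 0.495]
contact_force: [1.3, -1.8, -1.1]
grip_width: 0.0074
gripper_force: 49.9
```

```bash
python3 go.py 0.498 0.058 0.25
```

```text
t 14.65 p [0.4965 0.0572 0.2461] yawY -1.7 z [ 0.486 -0.014 -0.874] q [-0.93 -0.05  0.57  2.34  0.53  0.42 -0.82] F [ 1.3 -1.8 -1.1] w 0.0074 gf 49.908408522605896
shift [ 0.0009  0.0032 -0.0027]
```

Joint 4 is near its limit, so I'll turn the pose sideways (about the vertical) before leaning further.

>>> {"op": "arm_command", "data": {
  "rows": [
    {"fingers":-1,"x":0,"y":0,"z":0,"ax":0,"ay":-2.43,"az":4.37},
    {"fingers":-1,"x":0,"y":0,"z":0,"ax":0,"ay":-2.43,"az":4.37},
    {"fingers":-1,"x":0,"y":0,"z":0,"ax":0,"ay":-2.43,"az":4.37},
    {"fingers":-1,"x":0,"y":0,"z":0,"ax":0,"ay":-2.43,"az":4.37},
    {"fingers":-1,"x":0,"y":0,"z":0,"ax":0,"ay":-2.43,"az":4.37},
    {"fingers":-1,"x":0,"y":0,"z":0,"ax":0,"ay":-2.43,"az":4.37},
    {"fingers":-1,"x":0,"y":0,"z":0,"ax":0,"ay":-2.43,"az":4.37},
    {"fingers":-1,"x":0,"y":0,"z":0,"ax":0,"ay":-2.43,"az":4.37}
  ]
}}

```text
clock: 15.32
tcp_pos: [0.4972, 0.0567, 0.2462]
orientation: [2.433, 1.083, 0.278]
contact_force: [-0.2, 0.3, -1.1]
grip_width: 0.0075
gripper_force: 50.0
```

```bash
python3 go.py 0.498 0.058 0.25
```

```text
t 15.32 p [0.4972 0.0567 0.2462] yawY -42.0 z [ 0.36  -0.327 -0.874] q [-0.97  0.1   0.47  2.21  0.64  0.78 -1.69] F [-0.2  0.3 -1.1] w 0.0075 gf 49.95802938938141
shift [ 0.0015  0.0016 -0.0034]
```

>>> {"op": "arm_command", "data": {
  "rows": [
    {"fingers":-1,"x":0,"y":0,"z":0,"ax":-5,"ay":0,"az":0},
    {"fingers":-1,"x":0,"y":0,"z":0,"ax":-5,"ay":0,"az":0},
    {"fingers":-1,"x":0,"y":0,"z":0,"ax":-5,"ay":0,"az":0},
    {"fingers":-1,"x":0,"y":0,"z":0,"ax":-5,"ay":0,"az":0},
    {"fingers":-1,"x":0,"y":0,"z":0,"ax":-5,"ay":0,"az":0},
    {"fingers":-1,"x":0,"y":0,"z":0,"ax":-5,"ay":0,"az":0}
  ]
}}

```text
clock: 15.82
tcp_pos: [0.4977, 0.0572, 0.2469]
orientation: [1.96, 0.879, 0.502]
contact_force: [-0.9, -0.6, -1.5]
grip_width: 0.0071
gripper_force: 50.0
```

```bash
cat > lab.py <<'E'
from h import *
o=r.get_obs();M=R.from_rotvec(o['orientation']).as_matrix();p=o['tcp_pos']
l=p+M@[-.047,.004,.0155];print('label',l.round(4),'tilt normal-up',np.degrees(np.arccos(M[2,1])).round(1),'q',o['joints'].round(2),'shift to pad z.19',(M.T@(np.array([.513,.011,.19])-l)).round(4))
E
python3 lab.py
```

```text
label [0.478  0.0119 0.2423] tilt normal-up 30.7 q [-1.2   0.27  0.42  2.38  1.27  0.99 -2.52] shift to pad z.19 [ 0.0225 -0.0313  0.0497]
```

>>> {"op": "arm_command", "data": {
  "rows": [
    {"fingers":-1,"x":0.0045,"y":0.0018,"z":0.0052,"ax":0,"ay":0,"az":0},
    {"fingers":-1,"x":0.0045,"y":0.0018,"z":0.0052,"ax":0,"ay":0,"az":0},
    {"fingers":-1,"x":0.0045,"y":0.0018,"z":0.0052,"ax":0,"ay":0,"az":0},
    {"fingers":-1,"x":0.0045,"y":0.0018,"z":0.0052,"ax":0,"ay":0,"az":0},
    {"fingers":-1,"x":0.0045,"y":0.0018,"z":0.0052,"ax":0,"ay":0,"az":0},
    {"fingers":-1,"x":0,"y":0,"z":0,"ax":0,"ay":0,"az":0},
    {"fingers":-1,"x":0,"y":0,"z":0,"ax":0,"ay":0,"az":0},
    {"fingers":-1,"x":0,"y":0,"z":0,"ax":0,"ay":0,"az":0},
    {"fingers":-1,"x":0,"y":0,"z":0,"ax":0,"ay":0,"az":0},
    {"fingers":-1,"x":0,"y":0,"z":0,"ax":0,"ay":0,"az":0}
  ]
}}

```text
clock: 16.65
tcp_pos: [0.5329, 0.0558, 0.2415]
orientation: [1.961, 0.883, 0.498]
contact_force: [-0.3, 0.4, -2.6]
grip_width: 0.0075
gripper_force: 50.0
```

```bash
python3 lab.py
python3 - <<'E'
from h import *
o=r.get_obs();M=R.from_rotvec(o['orientation']).as_matrix();p=o['tcp_pos']
for n in('side','top'):
    f=grab(n);P=cloud(f);h=cv2.cvtColor(f['frame'],cv2.COLOR_RGB2HSV).astype(int)
    m=(h[...,0]>150)&(h[...,0]<178)&(h[...,1]>110)&(h[...,2]>50)&(np.linalg.norm(P-p,axis=-1)<.12);print(n,m.sum(),P[m].mean(0).round(3))
f=load('top')['frame'][200:340,240:400];g=load('side')['frame'][130:270,180:340]
cv2.imwrite('pics/e.png',cv2.resize(np.hstack([f,g]),(800,350))[...,::-1])
print(np.abs(o['qvel']).max())
E
```

```text
label [0.5132 0.0104 0.2371] tilt normal-up 30.9 q [-1.14  0.32  0.45  2.33  1.3   0.93 -2.5 ] shift to pad z.19 [ 0.0004 -0.0406  0.0237]
side 18 [0.507 0.018 0.243]
top 64 [0.508 0.017 0.243]
0.0024955857462405345
```

View pics/e.png

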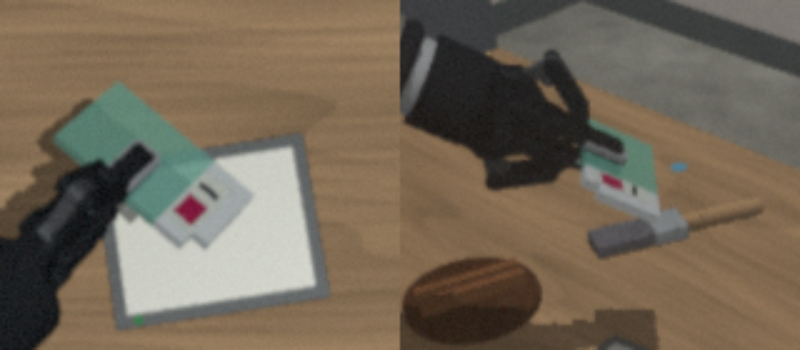

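The plate is held by its clear part with the label facing up. The magenta square, at (190,210) in the top crop, measures (0.508, 0.017, 0.243), within 10 mm of the pad's centre. The arm is at rest.

```bash
python3 -c "
from bench import r
print(r.hand_in())"
```

```text
the job is handed in; nothing more can be done
None
```

I handed the job in at about 17 s, with no verdict returned: both lids measured shut and level before I took the plate, and the label is now held face up (31° off level), about 24 cm up and within 1 cm of the pad's centre.

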